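# Swing the magnifier over the rose quartz sphere and press its lamp button

### The job

Push the magnifier's swing arm sideways with a fingertip, without gripping it, until the lens is centred above the rose quartz sphere (not the pointed crystal on the matching stand) and let it stand still there. Then press the lamp button on top of the magnifier's post fully down and let it come up again, leaving the lens over the sphere. Do not disturb either stone or the other things on the plank.

Things in the scene. Friction and masses are not known exactly. Their poses are not given: they have to be found in the camera images.
- lens_center (a point): Centre of the magnifier's round lens: flat, level, outer diameter 102 mm, 14 mm thick with its black rim, its centre about 127 mm above the plank. It is carried by the swing arm, 170 mm from the vertical post's axis, and travels on that circle.
- swing_mid (a point): Point on the centre line of the straight black swing arm, 85 mm from the post's axis, half-way up the arm (127 mm above the plank). The bar is 14 mm wide, 16 mm high and free from 20 to 118 mm from the post's axis. x axis: along the arm towards the post (the lens lies towards -x); y axis: level, across the arm; z: up. Nothing stands higher than 75 mm under the arm's sweep.
- magnifier_arm (a joint): Angle of the swing arm about the vertical post (rad), growing anticlockwise seen from above, stops at -1.35 and 1.35. It has no spring: light friction (about 0.12 N m) keeps it wherever it is left. The arm and lens weigh about 0.22 kg. The magnifier's black round base (124 mm diameter, top 25 mm above the plank) cannot move.
- lamp_button_top (a point): Centre of the top face of the round grey lamp button (24 mm diameter) on top of the post, on the post's axis; 168 mm above the plank. Pressed straight down.
- lamp_button (a joint): Travel of the lamp button: 0 up, 0.006 m fully down. A spring returns it; fully down takes about 4 N.
- rose_quartz_center (a point): Centre of the pale rose quartz sphere, 50 mm diameter, 0.17 kg, resting loose on a small round white ceramic stand (54 mm wide, 28 mm high); top of the sphere about 70 mm above the plank, well below the lens. It lies on the lens's circle (within 6 mm), either left or right of where the arm starts.
- crystal_center (a point): Centre of a pointed six-sided pale crystal, 21 mm wide, 60 mm tall, standing upright and loose in a like ceramic stand on the other side of the arm; its tip is about 66 mm above the plank. To be left alone, not the one to look at.
- tweezers_a: Bystander, to be left alone: steel tweezers 120 mm long, 8 mm high, lying under the arm's sweep between the two stands. Origin under the middle.
- tweezers_b: Bystander, to be left alone: steel tweezers 130 mm long, 8 mm high, flat on the plank at the robot's right. Origin under the middle.
- tweezers_c: Bystander, to be left alone: steel tweezers 110 mm long, 8 mm high, flat on the plank at the robot's right. Origin under the middle.
- jar: Bystander, to be left alone: small glass jar, 48 mm diameter, 60 mm tall, behind the magnifier to the right. Origin under its centre.
- mug: Bystander, to be left alone: blue ceramic mug, 80 mm diameter, 90 mm tall, at the robot's left. Origin under its centre.
- brush: Bystander, to be left alone: small brush lying flat at the robot's right. Origin at its underside.
- tackle_box: Fixed: closed blue plastic tackle box, 168 x 268 mm, 126 mm high with its carrying handle, at the robot's left. Origin under its centre.
There are look-alikes about, which are no part of the job. Leave any green look-alike of the part that bears rose_quartz_center alone.

How it is judged (in metres and radians):
On the way, in this order (a step that is already met when the one before it is completed fails the run):
1. the lens stands still, centred above the rose quartz sphere (horizontal distance between lens_center and rose_quartz_center below 0.016 m and velocity of joint magnifier_arm between -0.05 and 0.05 rad/s), for 0.3 s.
2. the lamp button is pressed down with the lens over the sphere (horizontal distance between lens_center and rose_quartz_center below 0.016 m and value of joint lamp_button above 0.0045 m), for 0.05 s.
At the end, for the whole second after the job is handed in: The lens centre is within 16 mm horizontally of the sphere's centre and the arm is still; the lamp button has been pressed at least 4.5 mm down after that and is up again (under 1.5 mm); both stones rest in their stands within 8 mm of where they were (all of step 1 and value of joint lamp_button below 0.0015 m and distance of each of rose_quartz_center, crystal_center from where it was at the start of the episode below 0.008 m); the robot touches nothing.
It fails at once if either stone is moved or lifted (over 8 mm) (distance of any of rose_quartz_center, crystal_center from where it was at the start of the episode above 0.008 m).
It fails at once if the swing arm is gripped between the fingers instead of pushed (contact force between the fingers and magnifier_arm above 0.5 N and y of the grasp point in the frame of swing_mid between -0.006 and 0.006 m and x of the grasp point in the frame of swing_mid between -0.04 and 0.07 m and z of the grasp point in the frame of swing_mid below 0.024 m).
It fails at once if the lamp button is pressed before the lens is over the sphere (value of joint lamp_button above 0.003 m and not (horizontal distance between lens_center and rose_quartz_center below 0.016 m)).
It fails at once if another thing on the plank is moved over 20 mm (distance of any of tweezers_a, tweezers_b, tweezers_c, jar, mug, brush from where it was at the start of the episode above 0.02 m).
It also fails if it takes over 48 s, if anything falls off the work surface, if the arm or the gripper's body presses on something with over 40 N, if the wrist force passes 120 N, or if a joint passes its speed limit or range.

### The arm

A 6-joint arm with a two-finger parallel gripper is mounted at the origin on the work surface. World frame = base frame: x ahead of the robot, y to its left, z up, the work surface at z = 0. Lengths are in m, angles in degrees, forces in N, time in s.
With the tool pointing down it reaches from about 0.325 to 0.85 m from the base axis. Payload 15.5 kg.
Tool frame: the origin (TCP) lies where the fingers leave the gripper's body, on its centre line; the fingertips stand 78 mm ahead of it and the grasp point (between the pads) lies 60 mm ahead of it (r.tcp_to_tips is the z of the fingertips in the tool frame, in m); z points along the fingers, y is the line along which they close (so a half turn about z gives the same grasp; the last joint's range is limited). The gripper opens to 91 mm and grips with 3 to 60 N. Pads are 32 mm wide; open, the fingers measure 118 mm over their backs; the gripper's body (76 mm by 178 mm) begins 60 mm behind the grasp point.
Start: joints at [64.658, 28.281, 77.091, -0, 74.628, -5.472], TCP at [0.212, 0.588, 0.292] pointing down, gripper open.
Joint ranges: [-166.48, 166.48], [-47.26, 123.95], [12.59, 153.08], [-70.14, 250.14], [6.76, 159.57], [-176.63, 176.63]. Speed limits (degrees/s): [108.29, 108.29, 147.25, 172.46, 172.46, 172.46].

### API

Orientations are given as [roll, pitch, yaw] about the fixed x, y, z axes, in that order (R = Rz(yaw) Ry(pitch) Rx(roll)).
In Python, from workcell import r gives the robot as it stands. The module is installed in compiled form; this text tells all that it offers.
- The arm moves only by the shell command python3 -m pendant 'ROWS' [FORCE]. ROWS is JSON, a list of rows, each a list of 7 numbers: the turn, a rotation vector about the tool's x, y, z in units of 6 degrees (1.0 is 6 degrees), then the shift along the tool's x, y, z in units of 50 mm (1.0 is 50 mm), then the opening, from 0 (shut) to 1 (fully open). A call has 1 to 5 rows; each row shifts and turns the commanded pose from where the row before left it, along the tool's axes as they then stand; what a row does not reach is not made up. A row lasts 1/10 s, in which the tool goes at most 50 mm and 8.59 degrees, less where a joint would pass 70% of its speed; a pose out of reach is approached as far as the arm can. A call is refused whole if a number of a shift passes 1 or a number of a turn 1, either way. A call with a gripper value outside its range is refused whole. The fingers move at their own pace and stop on an object; FORCE is the grip in N (left out, the last holds). Time passes only in rows, so rows that do not move let the fingers close. It gives the time, the measured TCP pose, the force, the opening and the grip force at its end, in the units of the state.
- r.read_state(): the state, without advancing time (a new reading comes with each control period).
- r.camera(name): name is "scene" or "top" or "wrist"; returns (picture, depth): 420x560x3 uint8, red, green, blue; 420x560 float32, m along the optical axis (not along the pixel's ray), 0 where there is no reading.
- r.camera_params(name): a dict with "fovy" (degrees; the focal length in pixels is half the picture's height over the tangent of half this angle, whatever the lens; pixels are square), "cx", "cy" (the principal point, pixels), "world_from_camera" (4x4, takes a point from camera to world coordinates). Camera axes: x right, y down, z forward; pixel columns grow to the right and rows downward; lengths in m; the calibration is good to about 2 mm. A picture is of the moment at which its call begins: read the wrist's pose just before it. camera_params takes no time and is no camera call; for the wrist camera it gives the pose at the moment of the call.
- r.close_job(): hands the job in; it is judged then, once.
The state is a dict: "t": time; "joint_pos": joint angles; "joint_velocities": joint speeds; "joint_efforts": joint torques, N m; "eef_pos": TCP position; "eef_rot": TCP orientation; "ft_force": force on the tool from outside, world axes, zero at the start; "torque": the same for the moment, N m; "width": finger opening in m; "finger_force": force on a finger pad.
Only numpy, scipy, OpenCV 4.12 (cv2) and the standard library are available. Lean on these libraries where they do the work, as an engineer would, in place of code of your own. Each camera call takes 0.05 s, during which the arm holds its last target. There are 200 camera calls.

## Working session

There is one attempt and no reset: what is moved stays moved. The work goes in short steps, Python scripts to look and compute and a shell command to move; the robot and the scene stay as the last step left them, time stands still between calls to the robot, and variables do not carry over. Pictures are saved under pics/ and viewed, at most 10 in all, crops included, and the job is handed in when it is done.

```bash
mkdir -p pics
python3 - <<'E'
from workcell import r
import cv2,numpy as np
for n in("top","scene"):
    p,d=r.camera(n); np.savez(f"{n}.npz",p=p,d=d,**{k:np.array(v) for k,v in r.camera_params(n).items()})
    cv2.imwrite(f"pics/{n}.png",cv2.resize(p[:,:,::-1],(800,600)))
s=r.read_state();print(s['t'],s['eef_pos'],s['eef_rot'],r.tcp_to_tips)
E
```

```text
0.1 [0.21232407 0.58756585 0.29170507] [-1.79938785e+02 -7.11878271e-03  1.60131303e+02] 0.0783
```

View pics/top.png

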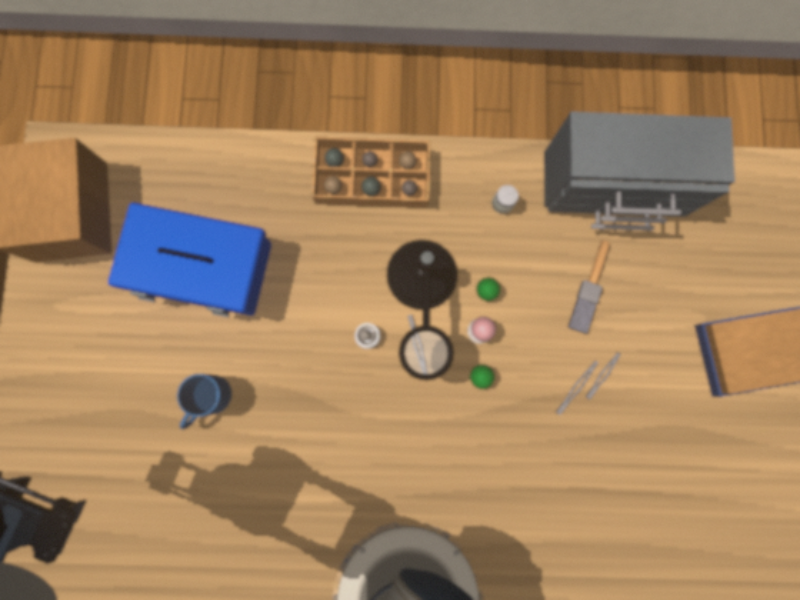

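View pics/scene.png

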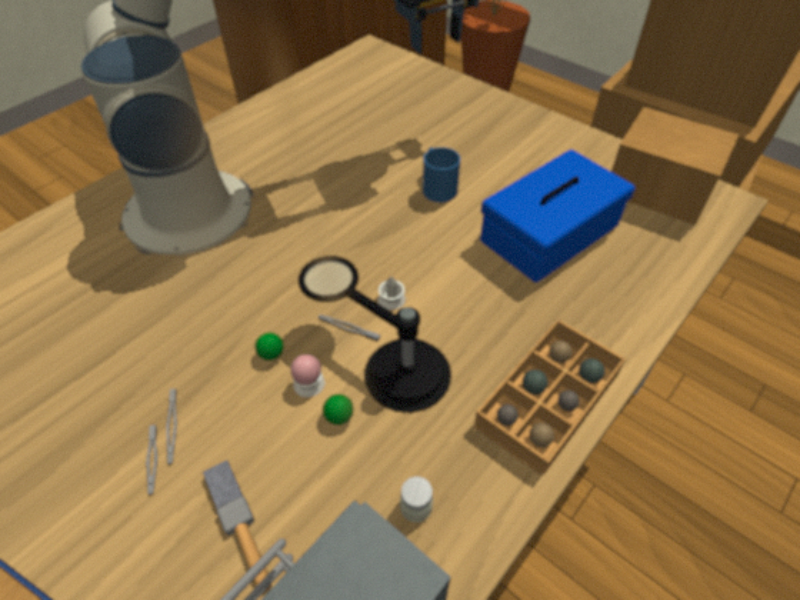

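The top view, at 800x600, shows the lens at (426,352), the post and button at (427,257), the pink sphere on a white stand at (484,329) and the crystal on its stand at (367,335). Green look-alikes are at (488,289) and (483,376). The pink sphere is the rose quartz: it is the only pale rose one and it sits on a white stand. I'll measure it and confirm with a crop.

```bash
cat > h.py <<'E'
import numpy as np,cv2
from scipy.optimize import least_squares
def load(n): return np.load(n+".npz")
def cloud(z):
    d=z['d'];H,W=d.shape;f=H/2/np.tan(np.radians(z['fovy'])/2)
    v,u=np.mgrid[:H,:W];P=np.stack([(u-z['cx'])/f*d,(v-z['cy'])/f*d,d],-1)
    T=z['world_from_camera'];return P@T[:3,:3].T+T[:3,3]
def circ(q,r=None):
    c=q.mean(0)
    s=least_squares(lambda x:np.hypot(q[:,0]-x[0],q[:,1]-x[1])-(x[2] if r is None else r),[c[0],c[1],.05],loss='soft_l1',f_scale=.003)
    return s.x
E
python3 - <<'E'
from h import *
for n in("top","scene"):
    z=load(n);P=cloud(z);p=z['p'].astype(int);R,G,B=p[...,0],p[...,1],p[...,2]
    ok=z['d']>0
    print(n,"cam",z['world_from_camera'][:3,3].round(3),z['fovy'])
    x0=.2;ws=(P[...,0]>.3)&(P[...,0]<.75)&(abs(P[...,1])<.25)&ok
    pink=ws&(R-G>40)&(B-G>5)&(P[...,2]>.02)
    q=P[pink]; s=least_squares(lambda x:np.linalg.norm(q-x,axis=1)-.025,q.mean(0)-[0,0,.01],loss='soft_l1',f_scale=.002)
    print("pink",pink.sum(),s.x.round(4),"top z",q[:,2].max())
    dark=ws&(p.max(-1)<70)
    for lo,hi,nm in((.1,.14,"arm+lens"),(.015,.035,"base"),(.145,.19,"button")):
        m=ws&(P[...,2]>lo)&(P[...,2]<hi)&((R-B<25)|(lo==.1)); v,u=np.nonzero(m)
        q=P[m]; print(nm,len(q),np.median(q,0).round(4),q.min(0).round(3),q.max(0).round(3), u.min()/.7,u.max()/.7,v.min()/.7,v.max()/.7)
    print("plank z",np.median(P[ws&(R-B>60)][:,2]))
z=load("top");c=z['p'][160:280,230:370,::-1];cv2.imwrite("pics/crop.png",cv2.resize(c,(700,600),interpolation=cv2.INTER_CUBIC))
E
```

```text
top cam [0.409 0.052 1.209] 54.0656538912276<stdin>:8: RuntimeWarning: Mean of empty slice.
  ret = um.true_divide(
Traceback (most recent call last):
ValueError: Initial guess is outside of provided bounds
```

Run:
```python
from h import *
z=load("top");P=cloud(z)
c=z['p'][160:280,230:370,::-1];cv2.imwrite("pics/crop.png",cv2.resize(c,(700,600),interpolation=cv2.INTER_CUBIC))
for n,L in(("top",[(484,329),(367,335),(427,257),(403,352),(426,320),(420,275),(540,330)]),("scene",[(306,368),(391,287),(407,315),(375,306),(304,290),(270,345)])):
    z=load(n);P=cloud(z)
    for u,v in L:
        i,j=int(v*.7),int(u*.7);print(n,(u,v),z['p'][i,j],P[i,j].round(3),z['d'][i,j].round(3))
```

```text
top (484, 329) [225 184 180] [ 0.523 -0.131  0.067] 1.149
top (367, 335) [152 140 127] [0.506 0.097 0.059] 1.151
top (427, 257) [126 126 120] [ 0.642 -0.01   0.169] 1.064
top (403, 352) [94 82 68] [0.47  0.025 0.129] 1.077
top (426, 320) [55 46 40] [ 0.529 -0.015  0.134] 1.081
top (420, 275) [65 58 54] [ 0.633 -0.008  0.035] 1.195
top (540, 330) [204 161 113] [ 0.534 -0.261  0.001] 1.217
scene (306, 368) [199 148 140] [ 0.534 -0.142  0.063] 0.947
scene (391, 287) [99 95 86] [0.51  0.089 0.045] 1.082
scene (407, 315) [116 122 113] [ 0.641 -0.019  0.168] 0.88
scene (375, 306) [25 23 24] [ 0.575 -0.019  0.136] 0.934
scene (304, 290) [39 30 24] [ 0.462 -0.067  0.133] 0.961
scene (270, 345) [  2 114  33] [ 0.443 -0.142  0.044] 1.0
```

View pics/crop.png

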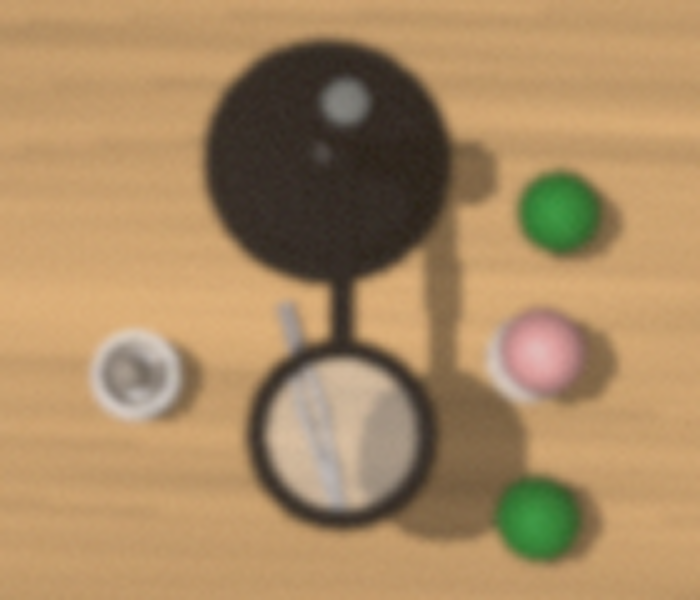

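The crop (5x, offset 230,160) confirms the pale pink sphere on the white stand at (541,352). The button is at (346,102), the lens at (341,433), the base at (328,160), and the crystal is in the left stand. Next I'll triangulate with the scene view.

```bash
cat >> h.py <<'E'
def ray(z,u,v):
    f=z['d'].shape[0]/2/np.tan(np.radians(z['fovy'])/2);T=z['world_from_camera']
    d=T[:3,:3]@[(u-z['cx'])/f,(v-z['cy'])/f,1];return T[:3,3],d/np.linalg.norm(d)
def atz(o,d,h): return o+d*(h-o[2])/d[2]
def tri(rs):
    A=[np.eye(3)-np.outer(d,d) for o,d in rs];p=np.linalg.solve(sum(A),sum(a@o for a,(o,d) in zip(A,rs)))
    return p,[np.linalg.norm(a@(p-o)) for a,(o,d) in zip(A,rs)]
E
python3 - <<'E'
from h import *
t,s=load("top"),load("scene")
Pt=cloud(t)
def blob(z,m):
    P=cloud(z);a=z['p'].astype(int);v,u=np.nonzero(m(a,P));return u.mean(),v.mean(),len(u)
pk=lambda a,P:(a[...,0]-a[...,1]>25)&(abs(a[...,1]-a[...,2])<22)&(a[...,0]>110)&(P[...,2]>.02)&(abs(P[...,0]-.52)<.06)&(abs(P[...,1]+.135)<.06)
bt=lambda a,P:(P[...,2]>.16)&(P[...,2]<.18)&(abs(P[...,0]-.64)<.03)&(abs(P[...,1]+.012)<.03)
for n,m,h in(("pink",pk,.045),("btn",bt,.168)):
    a,b=blob(t,m),blob(s,m);print(n,a,b)
    ra,rb=ray(t,*a[:2]),ray(s,*b[:2]);p,e=tri([ra,rb]);print(p.round(4),np.round(e,4),"atz",atz(*ra,h).round(4),atz(*rb,h).round(4))
ra,rb=ray(t,230+341/5,160+433/5),ray(s,328*.7,279*.7);p,e=tri([ra,rb]);print("lens",p.round(4),np.round(e,4),atz(*ra,.127).round(4),atz(*rb,.127).round(4))
print("base",atz(*ray(t,230+328/5,160+160/5),.025).round(4),"crystal stand",atz(*ray(t,230+137/5,160+376/5),.028).round(4))
E
```

```text
pink (np.float64(338.2742616033755), np.float64(229.9451476793249), 237) (np.float64(213.70446735395188), np.float64(257.29896907216494), 291)
[ 0.525  -0.1361  0.0468] [0.0007 0.0007] atz [ 0.5256 -0.1358  0.045 ] [ 0.5234 -0.1361  0.045 ]
btn (np.float64(299.0933333333333), np.float64(180.14666666666668), 75) (np.float64(285.17), np.float64(220.36), 100)
[ 0.6404 -0.0141  0.1619] [0.0004 0.0004] atz [ 0.6394 -0.0134  0.168 ] [ 0.6433 -0.0181  0.168 ]
lens [ 0.4699 -0.0183  0.1243] [0.0008 0.0008] [ 0.4703 -0.0175  0.127 ] [ 0.4714 -0.0205  0.127 ]
base [ 0.6352 -0.013   0.025 ] crystal stand [0.505 0.094 0.028]
```

The geometry checks out: the lens is 170 mm and the sphere 167 mm from the post. The sphere lies +46° (anticlockwise) from the arm. Next: shut the fingers, set the yaw to 137° and travel above the start of the push.

```bash
python3 -m pendant '[[0,0,0.96,0,0,0,0],[0,0,0.96,0,0,0,0],[0,0,0.96,0,0,0,0],[0,0,0.96,0,0,0,0],[0,0,0,0,0,0,0]]' 10
python3 -m pendant '[[0,0,0,-0.76,-0.21,0,0],[0,0,0,-0.76,-0.21,0,0],[0,0,0,-0.76,-0.21,0,0],[0,0,0,-0.76,-0.21,0,0],[0,0,0,-0.76,-0.21,0,0]]'
python3 -m pendant '[[0,0,0,-0.76,-0.21,0,0],[0,0,0,-0.76,-0.21,0,0],[0,0,0,-0.76,-0.21,0,0],[0,0,0,-0.76,-0.21,0,0],[0,0,0,-0.76,-0.21,0,0]]'
python3 -m pendant '[[0,0,0,-0.76,-0.21,0,0],[0,0,0,-0.76,-0.21,0,0],[0,0,0,-0.76,-0.21,0,0],[0,0,0,-0.76,-0.21,0,0],[0,0,0,0,0,0,0]]'
```

```text
t: 0.6
eef_pos: [0.2124, 0.5877, 0.2919]
eef_rot: [-180.0, 0.0, 137.0]
ft_force: [0.0, -0.8, 0.2]
width: 0.0542
finger_force: 0.0
t: 1.1
eef_pos: [0.3163, 0.4185, 0.2921]
eef_rot: [-180.0, 0.0, 137.3]
ft_force: [0.8, -0.1, -0.2]
width: 0.0143
finger_force: 0.0
t: 1.6
eef_pos: [0.4198, 0.2507, 0.2922]
eef_rot: [-180.0, 0.0, 137.3]
ft_force: [0.7, 1.5, 0.6]
width: 0.0003
finger_force: 0.0
t: 2.1
eef_pos: [0.5041, 0.1146, 0.2921]
eef_rot: [180.0, 0.1, 137.1]
ft_force: [-0.2, -0.1, 0.6]
width: 0.0008
finger_force: 0.0
```

```bash
python3 -m pendant '[[0,0,0,-0.7,-0.23,0,0],[0,0,0,-0.7,-0.23,0,0],[0,0,0,0,0,0,0]]'
python3 -m pendant '[[0,0,0,0,0,0.5,0],[0,0,0,0,0,0.5,0],[0,0,0,0,0,0.5,0],[0,0,0,0,0,0.5,0],[0,0,0,0,0,0,0]]'
python3 - <<'E'
from workcell import r
import cv2
p,d=r.camera("scene");cv2.imwrite("pics/s2.png",cv2.resize(p[130:330,130:400,::-1],(800,593)))
E
```

```text
t: 2.4
eef_pos: [0.5392, 0.0508, 0.2921]
eef_rot: [180.0, 0.1, 137.1]
ft_force: [-0.3, 0.2, -0.1]
width: 0.0002
finger_force: 0.0
t: 2.9
eef_pos: [0.5357, 0.0541, 0.1897]
eef_rot: [-179.8, -0.2, 137.2]
ft_force: [0.4, 0.8, 0.4]
width: 0.0009
finger_force: 0.0
```

View pics/s2.png

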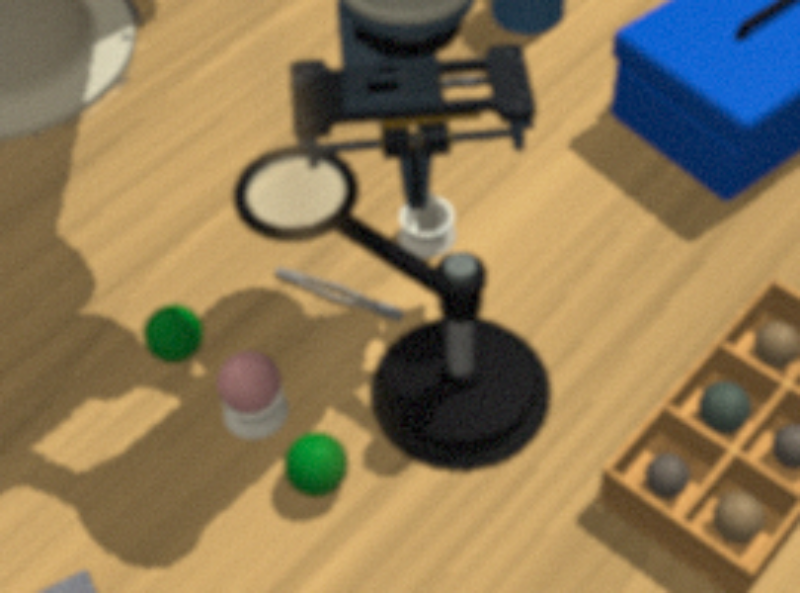

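The picture shows the closed fingertip behind the arm at crop (415,200), on the crystal's side, clear of the arm, lens and crystal. I'll push now and stop short.

```bash
python3 -m pendant '[[0,0,0,-0.155,-0.133,0,0],[0,0,0,-0.155,-0.133,0,0],[0,0,0,-0.155,-0.133,0,0],[0,0,0,-0.155,-0.133,0,0],[0,0,0,-0.155,-0.133,0,0]]'
python3 -m pendant '[[0,0,0,-0.155,-0.133,0,0],[0,0,0,-0.155,-0.133,0,0],[0,0,0,-0.155,-0.133,0,0],[0,0,0,-0.155,-0.133,0,0],[0,0,0,0,0,0,0]]'
python3 - <<'E'
from workcell import r
import cv2,numpy as np
for n in("top","scene"):
    p,d=r.camera(n); np.savez(f"{n}2.npz",p=p,d=d,**{k:np.array(v) for k,v in r.camera_params(n).items()})
a=cv2.resize(np.load("top2.npz")['p'][160:280,230:370,::-1],(400,343))
b=cv2.resize(np.load("scene2.npz")['p'][170:310,130:330,::-1],(400,280))
print(a.shape,b.shape)
c=np.zeros((343,800,3),np.uint8);c[:,:400]=a;c[:280,400:]=b;cv2.imwrite("pics/c2.png",c)
E
```

```text
t: 3.45
eef_pos: [0.5434, 0.0016, 0.1926]
eef_rot: [180.0, 0.0, 137.1]
ft_force: [-0.5, 1.7, 1.0]
width: 0.0007
finger_force: 0.8
t: 3.95
eef_pos: [0.5482, -0.0393, 0.1922]
eef_rot: [-180.0, 0.0, 137.0]
ft_force: [0.6, -0.0, 0.5]
width: 0.0005
finger_force: 0.0
(343, 400, 3) (280, 400, 3)
```

View pics/c2.png

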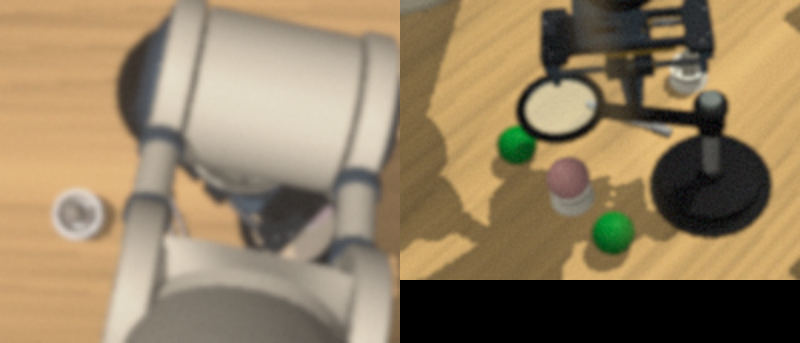

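The arm swings cleanly, and the scene half shows the lens at (560,106), approaching the sphere at (568,178). The robot blocks the top view, so I'll use the scene view for the lens.

```bash
cat > lens.py <<'E'
from h import *
from workcell import r
import sys
def measure(z):
    P=cloud(z);post=np.array([.639,-.0145]);sph=np.array([.525,-.136])
    m=(abs(P[...,2]-.130)<.012)&(np.hypot(P[...,0]-post[0],P[...,1]-post[1])<.24)&(np.hypot(P[...,0]-post[0],P[...,1]-post[1])>.115)&(z['p'].max(-1)<255)
    q=P[m][:,:2]
    best=least_squares(lambda a:np.clip(np.hypot(*(q-post-.17*np.array([np.cos(a[0]),np.sin(a[0])])).T)-.051,0,.01),[A0],diff_step=1e-2).x[0] if 0 else None
    A=np.linspace(np.pi-.2,np.pi+1.4,400)
    # score: points within the disc, minimal excess outside
    sc=[np.mean(np.hypot(*(q-post-.17*np.array([np.cos(a),np.sin(a)])).T)<.050) for a in A]
    a=np.mean(A[np.array(sc)>=max(sc)-.005]);c=post+.17*np.array([np.cos(a),np.sin(a)])
    t=np.arctan2(*(sph-post)[::-1])+2*np.pi
    print("n",len(q),"score",max(sc),"arm dir",np.degrees(a).round(2),"target",np.degrees(t).round(2),"lens",c.round(4),"dist",np.linalg.norm(c-sph).round(4))
if __name__=="__main__":
    if len(sys.argv)>1: z=load(sys.argv[1])
    else:
        p,d=r.camera("scene");z=dict(p=p,d=d,**{k:np.array(v) for k,v in r.camera_params("scene").items()});np.savez("scene_last.npz",**z)
    measure(z)
E
python3 lens.py scene; python3 lens.py top; python3 lens.py scene2
python3 -c "
from h import *
print(atz(*ray(load('scene2'),210,223),.127))"
```

```text
n 1091 score 0.928505957836847 arm dir 182.44 target 226.82 lens [ 0.4692 -0.0217] dist 0.1272
n 1178 score 0.9584040747028862 arm dir 181.18 target 226.82 lens [ 0.469 -0.018] dist 0.1306
n 1239 score 0.9531880548829701 arm dir 215.07 target 226.82 lens [ 0.4999 -0.1122] dist 0.0346
[ 0.49793735 -0.10847056  0.127     ]
```

```bash
python3 -m pendant '[[0,0,0,-0.06,-0.05,0,0],[0,0,0,-0.06,-0.05,0,0],[0,0,0,-0.06,-0.05,0,0],[0,0,0,-0.06,-0.05,0,0],[0,0,0,0,0,0,0]]'
python3 lens.py
```

```text
t: 4.55
eef_pos: [0.55, -0.0539, 0.1922]
eef_rot: [-180.0, 0.0, 137.1]
ft_force: [-0.8, 0.3, 0.3]
width: 0.0004
finger_force: 0.0
n 1321 score 0.9629068887206662 arm dir 221.16 target 226.82 lens [ 0.511  -0.1264] dist 0.017
```

```bash
python3 -m pendant '[[0,0,0,-0.05,-0.03,0,0],[0,0,0,-0.05,-0.03,0,0],[0,0,0,-0.05,-0.03,0,0],[0,0,0,-0.03,-0.02,0,0],[0,0,0,0,0,0,0]]'
python3 lens.py
```

```text
t: 5.1
eef_pos: [0.5529, -0.0639, 0.1922]
eef_rot: [-180.0, 0.0, 137.1]
ft_force: [0.2, 0.0, -0.2]
width: 0.0005
finger_force: 0.0
n 1375 score 0.9614545454545455 arm dir 226.21 target 226.82 lens [ 0.5214 -0.1372] dist 0.0038
```

```bash
python3 -m pendant '[[0,0,0,-0.02,0,0,0],[0,0,0,-0.02,0,0,0],[0,0,0,0,0,0,0]]'
python3 lens.py
python3 -m pendant '[[0,0,0,0.2,0,0,0],[0,0,0,0.4,0,0,0],[0,0,0,0.4,0,0,0],[0,0,0,0,0,-0.8,0],[0,0,0,0,0,-0.8,0]]'
python3 -m pendant '[[0,0,0,0.6,0,0,0],[0,0,0,0.8,0,0,0],[0,0,0,0.8,0,0,0],[0,0,0,0.8,0,0,0],[0,0,0,0,0,0,0]]'
python3 - <<'E'
from workcell import r
import cv2,numpy as np
for n in("top","scene"):
    p,d=r.camera(n); np.savez(f"{n}3.npz",p=p,d=d,**{k:np.array(v) for k,v in r.camera_params(n).items()})
a=cv2.resize(np.load("top3.npz")['p'][160:280,230:370,::-1],(400,343))
b=cv2.resize(np.load("scene3.npz")['p'][170:310,130:330,::-1],(400,280))
c=np.zeros((343,800,3),np.uint8);c[:,:400]=a;c[:280,400:]=b;cv2.imwrite("pics/c3.png",c)
E
python3 lens.py top3;python3 lens.py scene3
```

```text
t: 5.45
eef_pos: [0.5543, -0.065, 0.1922]
eef_rot: [-180.0, -0.0, 137.1]
ft_force: [-0.4, 0.3, -0.4]
width: 0.0005
finger_force: 0.2
n 1386 score 0.9603174603174603 arm dir 227.13 target 226.82 lens [ 0.5233 -0.1391] dist 0.0035
t: 6.0
eef_pos: [0.5161, -0.0299, 0.2726]
eef_rot: [-179.9, -0.1, 137.1]
ft_force: [1.7, -0.5, 0.0]
width: 0.0005
finger_force: 0.0
t: 6.5
eef_pos: [0.4034, 0.0735, 0.2721]
eef_rot: [-179.9, -0.1, 137.2]
ft_force: [-1.2, -0.5, -0.1]
width: 0.0005
finger_force: 0.0
n 1147 score 0.952920662598082 arm dir 225.75 target 226.82 lens [ 0.5204 -0.1363] dist 0.0046
n 1397 score 0.9613457408732999 arm dir 227.01 target 226.82 lens [ 0.5231 -0.1389] dist 0.0034
```

View pics/c3.png

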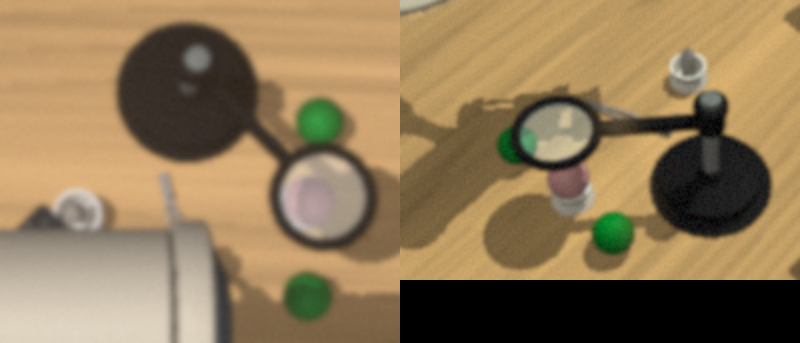

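In the top half, the lens at (323,196) has the sphere at (310,198) showing through it, which fits once parallax is allowed for. Both cameras put the lens within 5 mm of the sphere. The crystal is unmoved. Next, to above the button.

```bash
python3 -m pendant '[[0,0,0,-0.77,0.32,0,0],[0,0,0,-0.77,0.32,0,0],[0,0,0,-0.77,0.32,0,0],[0,0,0,-0.77,0.32,0,0],[0,0,0,-0.77,0.32,0,0]]'
python3 -m pendant '[[0,0,0,-0.77,0.32,0,0],[0,0,0,0,0,0,0],[0,0,0,0,0,0,0]]'
```

```text
t: 7.1
eef_pos: [0.6053, -0.0028, 0.2719]
eef_rot: [180.0, 0.0, 137.0]
ft_force: [0.2, 0.8, 0.1]
width: 0.0003
finger_force: 0.0
t: 7.4
eef_pos: [0.6429, -0.0167, 0.2713]
eef_rot: [-180.0, -0.0, 137.0]
ft_force: [-0.9, 0.0, 0.8]
width: 0.0004
finger_force: 0.0
```

```bash
python3 -m pendant '[[0,0,0,0.07,0,0.2,0],[0,0,0,0,0,0.16,0],[0,0,0,0,0,0.06,0],[0,0,0,0,0,0,0]]'
python3 -m pendant '[[0,0,0,0,0,0.06,0],[0,0,0,0,0,0.04,0],[0,0,0,0,0,0,0]]'
python3 -m pendant '[[0,0,0,0,0,0.04,0],[0,0,0,0,0,0,0]]'
```

```text
t: 7.8
eef_pos: [0.6391, -0.0131, 0.2506]
eef_rot: [-180.0, -0.1, 137.1]
ft_force: [-0.3, -1.0, 0.2]
width: 0.0003
finger_force: 0.0
t: 8.1
eef_pos: [0.6398, -0.0133, 0.2462]
eef_rot: [180.0, 0.0, 137.1]
ft_force: [0.2, 0.4, 1.1]
width: 0.0005
finger_force: 0.6
t: 8.3
eef_pos: [0.6398, -0.0133, 0.2442]
eef_rot: [180.0, 0.0, 137.1]
ft_force: [-0.4, 0.6, 1.8]
width: 0.0009
finger_force: 1.1
```

```bash
python3 -m pendant '[[0,0,0,0,0,0.04,0],[0,0,0,0,0,0,0]]'
python3 -m pendant '[[0,0,0,0,0,0.03,0],[0,0,0,0,0,0,0]]'
python3 -m pendant '[[0,0,0,0,0,0.02,0],[0,0,0,0,0,0,0]]'
```

```text
t: 8.5
eef_pos: [0.6399, -0.0134, 0.2422]
eef_rot: [180.0, 0.0, 137.1]
ft_force: [0.3, -0.6, 3.4]
width: 0.0004
finger_force: 1.5
t: 8.7
eef_pos: [0.6399, -0.0133, 0.2407]
eef_rot: [180.0, 0.0, 137.1]
ft_force: [0.2, 0.5, 4.3]
width: 0.0007
finger_force: 1.9
t: 8.9
eef_pos: [0.6399, -0.0133, 0.2404]
eef_rot: [180.0, 0.0, 137.1]
ft_force: [-1.8, 1.0, 11.7]
width: 0.0006
finger_force: 5.6
```

The button hit its stop: the force jumped to 11.7 N at .2404. I'll release it, back off and check.

```bash
python3 -m pendant '[[0,0,0,0,0,0,0],[0,0,0,0,0,-0.1,0],[0,0,0,0,0,-0.3,0],[0,0,0,0,0,-0.5,0],[0,0,0,0,0,-0.5,0]]'
python3 -m pendant '[[0,0,0,0.7,-0.3,0,0],[0,0,0,0.7,-0.3,0,0],[0,0,0,0.7,-0.3,0,0],[0,0,0,0.7,-0.3,0,0],[0,0,0,0.7,-0.3,0,0]]'
python3 -m pendant '[[0,0,0,0.7,-0.3,0,0],[0,0,0,0,0,0,0],[0,0,0,0,0,0,0],[0,0,0,0,0,0,0]]'
python3 - <<'E'
from workcell import r
import cv2,numpy as np
for n in("top","scene"):
    p,d=r.camera(n); np.savez(f"{n}4.npz",p=p,d=d,**{k:np.array(v) for k,v in r.camera_params(n).items()})
from h import *
for n in("scene","scene4"):
    P=cloud(load(n));m=(P[...,2]>.155)&(P[...,2]<.18)&(np.hypot(P[...,0]-.64,P[...,1]+.0145)<.02);print(n,"button z",np.percentile(P[m][:,2],90))
a=cv2.resize(np.load("top4.npz")['p'][160:280,230:370,::-1],(400,343))
b=cv2.resize(np.load("scene4.npz")['p'][170:310,130:330,::-1],(400,280))
c=np.zeros((343,800,3),np.uint8);c[:,:400]=a;c[:280,400:]=b;cv2.imwrite("pics/c4.png",c)
E
python3 lens.py top4;python3 lens.py scene4
```

```text
t: 9.4
eef_pos: [0.6393, -0.0133, 0.31]
eef_rot: [-179.9, -0.1, 137.1]
ft_force: [-0.1, -0.0, -0.2]
width: 0.0007
finger_force: 0.0
t: 9.9
eef_pos: [0.4587, 0.0512, 0.3096]
eef_rot: [-180.0, -0.0, 137.1]
ft_force: [0.3, 0.1, 0.4]
width: 0.0003
finger_force: 0.0
t: 10.3
eef_pos: [0.4254, 0.0636, 0.3099]
eef_rot: [180.0, 0.0, 137.1]
ft_force: [-0.0, -0.2, -0.1]
width: 0.0001
finger_force: 0.0
scene button z 0.1686397019463112
scene4 button z 0.16849593951369163
n 1151 score 0.9530842745438749 arm dir 225.87 target 226.82 lens [ 0.5206 -0.1365] dist 0.0044
n 1395 score 0.9655913978494624 arm dir 226.9 target 226.82 lens [ 0.5228 -0.1386] dist 0.0034
```

View pics/c4.png

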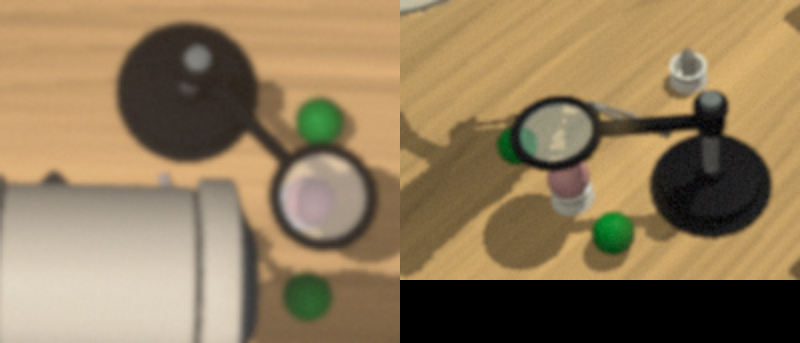

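The lens at (323,196) is still over the sphere, the button is up, the stones are in place and the robot is clear of everything.

```bash
python3 -c "
from workcell import r
print(r.close_job())"
```

```text
the job is handed in; nothing more can be done
None
```

I pushed the lens to within about 5 mm of centre above the rose quartz sphere, pressed the lamp button to its stop and let it come back up, saw both stones still in place, and handed the job in at about 10 s; no verdict was returned.

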